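# Hook the lot basket forward to the rack's buffers

### The job

Pick up the orange-handled pull hook from the green mat, hook its claw over the front lip of the white basket deep in the wire rack and draw the basket forward until it is bedded square against both rubber buffers, pulling snugly (about 15 N on the hook at the end, kept up for a good half second, never over 25 N). Then unhook and lay the hook back on the green mat as it lay, standing on its handle's flat underside with the claw downward. Do not touch the basket with the gripper, leave its contents in it, and leave everything else alone.

Things in the scene. Friction and masses are not known exactly. Their poses are not given: they have to be found in the camera images.
- rack: Low two-tier wire rack, fixed. Origin at table height midway under the stop fence; x points into the rack, away from the robot (turned a few degrees), y left, z up. Flat deck top z = 50 mm, x -45 to 315, y -170 to 170 mm. Posts 20 mm thick at x 30 and 315, y +-170 mm carry the top tier over x 26 to 319 mm, underside z = 228 mm. Front open: keep the gripper in front of x = 26 mm.
- fence: Adjustable stop fence on the rack's front: guides fixed to the rack and a clamped steel bar with two black knobs, carrying two black rubber buffers with yellow backs (36 wide, 34 mm high) at y = +-75, z = 105 mm. Same frame as the rack. The bar is clamped anywhere from 0 to 12 mm inwards: the buffers' faces lie at x = 0 to 12 mm, not reported. Each buffer gives 1 mm per 3 N, 10 mm at most.
- basket: White open plastic basket, loose on the deck, 170 deep (x) x 230 wide (y) x 85 mm high, walls 4 mm. Origin at the lower edge of its front wall's outer face, in the middle; x into the rack, z up. The rim (8 mm high, 10 mm thick) stands out 2 mm beyond the wall. The front 45 mm inside are empty. About 0.4 to 0.75 kg plus 0.3 kg of contents; slides under 2 to 8 N.
- lip (a point): Middle of the top of the basket's front lip (rim), 85 mm above the basket's underside, 3 mm behind the front wall's outer face. The rim spans 5 mm before and behind this point.
- hook_grip (a point): Centre, half-way up, of the pull hook's handle: orange block with black ends, 110 (x) x 26 (y) x 46 mm (z), flat underside on the mat. x points from handle to claw (roughly away from the robot), z up. An 8 mm steel rod runs forward, its axis 13 mm above this point, to the claw 180 mm ahead. The hook weighs 240 g and balances about 20 mm ahead of this point.
- hook_claw (a point): Middle of the lower edge of the hook's claw: a downturned flat plate 6 mm thick (x), 24 mm wide (y), 180 mm ahead of and 19 mm below hook_grip. The clear drop from the rod's underside to the claw's lower edge is 28 mm.
- mat: Green mat fixed to the table, 340 x 150 x 4 mm, long side along x. Origin at the centre of its underside. It lies to the left or to the right of the rack.
- silver_car: Silver model car, 120 mm long (y), 50 mm wide, 40 mm high, standing in the middle of the basket. Origin at its underside.
- watch_case: Black watch case, 60 x 50 x 30 mm, in the middle of the basket. Origin at its underside.
- car_tray: Bystander, to be left alone: tray of small model cars, black, 200 x 150 x 30 mm. Origin at its underside.
- show_case: Bystander, to be left alone: clear display case on a brass base with a white model car, 100 x 150 x 87 mm. Origin at its underside.
- red_car: Bystander, to be left alone: red model car on a black base, 80 x 160 x 54 mm. Origin at its underside.
Mind the look-alikes: they are no part of the job. Several things look just like the part that bears hook_grip: the one meant starts farthest to the robot's left. Several things have the shape of the watch_case; the one meant has the colours described above.

How it is judged:
On the way, in this order (a step that is already met when the one before it is completed fails the run):
1. the claw is over the front lip: its lower edge inside the basket, behind the lip and at least 8 mm below the lip's top (x of hook_claw in the frame of lip between 0.004 and 0.06 m and z of hook_claw in the frame of lip below -0.008 m and y of hook_claw in the frame of lip between -0.1 and 0.1 m), for 0.2 s.
2. the hook pulls the basket squarely (within 0.04 rad) against the fence's buffers, with at least 5 N on them, for 0.3 s (contact force between basket and fence above 5 N and angle between the x axis of basket and the x axis of rack, either way round below 0.04 rad and contact force between hook and basket above 5 N), for 0.3 s.
At the end, for the whole second after the job is handed in: Basket flat on the deck, front wall from 8 mm before to 18 mm behind the rack's origin, square to the rack within 0.05 rad, car and watch case still inside; hook on the green mat, handle centre over it, standing on the handle's underside within 0.12 rad; both at rest (x of basket in the frame of rack between -0.008 and 0.018 m and angle between the x axis of basket and the x axis of rack, either way round below 0.05 rad and z of basket in the frame of rack between 0.045 and 0.056 m and angle between basket's own z axis and vertical below 0.05 rad and z of each of silver_car, watch_case in the frame of basket below 0.04 m and horizontal distance between each of silver_car, watch_case and basket below 0.19 m and x of hook_grip in the frame of mat between -0.17 and 0.1 m and y of hook_grip in the frame of mat between -0.07 and 0.07 m and height (world z) of hook_grip below 0.034 m and angle between hook_grip's own z axis and vertical below 0.12 rad and linear speed of each of basket, hook below 0.01 m/s); the robot touches nothing.
It fails at once if the hook presses or pulls on the basket with more than 25 N (contact force between hook and basket above 25 N).
It fails at once if the gripper or arm touches the basket (contact force between any of the arm, the fingers and basket above 0.5 N).
It fails at once if the basket is pushed out over the deck's back edge or tipped (x of basket in the frame of rack above 0.15 m or angle between basket's own z axis and vertical above 0.2 rad).
It fails at once if a bystander on the table is moved more than 30 mm (distance of any of car_tray, show_case, red_car from where it was at the start of the episode above 0.03 m).
It also fails if it takes over 72 s, if anything falls off the work surface, if the arm or the gripper's body presses on something with over 40 N, if the wrist force passes 120 N, or if a joint passes its speed limit or range.

### The arm

A 6-joint arm with a two-finger parallel gripper is mounted at the origin on the work surface. World frame = base frame: x ahead of the robot, y to its left, z up, the work surface at z = 0. Lengths are in m, angles in rad, forces in N, time in s.
With the tool pointing down it reaches from about 0.35 to 0.975 m from the base axis. Payload 4.9 kg.
Tool frame: the origin (TCP) lies midway between the tips of the shut fingers; the grasp point (between the pads) lies 19 mm behind it; z points along the fingers, y is the line along which they close (so a half turn about z gives the same grasp; the last joint's range is limited). The gripper opens to 85 mm and grips with 20 to 120 N. Pads are 22 mm wide; open, the fingers measure 114 mm over their backs; the gripper's body (76 mm by 85 mm) begins 54 mm behind the grasp point. The pads swing forward as they close: fully open they stand 13 mm farther back than shut.
Start: joints at [1.16, 0.053, 1.613, -0, 1.476, -0.119], TCP at [0.18, 0.599, 0.207] pointing down, gripper open.
Joint ranges: [-3.01, 3.01], [-1.01, 2.22], [0.06, 2.58], [-1.02, 4.17], [0.09, 2.62], [-3.14, 3.14]. Speed limits (rad/s): [2.57, 2.57, 3.14, 3.14, 3.14, 3.14].

### API

Orientations are given as a rotation vector (axis times angle).
In Python, from station import ctrl, optics, job gives the robot as it stands.
- The arm moves only by the shell command python3 -m jog 'ROWS' [OPENING] [FORCE]. ROWS is JSON, a list of rows, each a list of 2 entries, a list of its own where there are three numbers: the shift along the tool's x, y, z in m, then the turn, a rotation vector about the tool's x, y, z in rad. A call has 1 to 5 rows; each row is the pose to reach, as a shift and turn from the pose commanded when the call began, along the tool's axes at that moment; what a row does not reach only later rows make up. A row lasts 1/10 s, in which the tool goes at most 50 mm and 8.59 degrees, less where a joint would pass 70% of its speed; a pose out of reach is approached as far as the arm can. A call with a gripper value outside its range is refused whole. OPENING is the opening, from 0 (shut) to 1 (fully open), set as the call begins (- or left out, the last holds). The fingers move at their own pace and stop on an object; FORCE is the grip in N (left out, the last holds). Time passes only in rows, so rows that repeat a pose let the fingers close. It gives the time, the measured TCP pose, the force, the opening and the grip force at its end, in the units of the state.
- ctrl.get_obs(): the state, without advancing time (a new reading comes with each control period).
- optics.get_image(name): name is "side" or "top"; returns a dict with "image" (420x560x3 uint8, blue, green, red), "fx", "fy", "cx", "cy" (pixels), "rvec" (rotation vector, rad) and "tvec" (3), from world to camera coordinates, as OpenCV has them. Camera axes: x right, y down, z forward; pixel columns grow to the right and rows downward; lengths in m; the calibration is good to about 2 mm. A picture is of the moment at which its call begins. There is no depth.
- job.finish_job(): hands the job in; it is judged then, once.
The state is a dict: "t": time; "q": joint angles; "dq": joint speeds; "effort": joint torques, N m; "tool_pos": TCP position; "tool_rot": TCP orientation; "contact_force": force on the tool from outside, world axes, zero at the start; "wrist_torque": the same for the moment, N m; "opening": finger opening in m; "grip_force": force on a finger pad.
Only numpy, scipy, OpenCV 4.12 (cv2) and the standard library are available. Lean on these libraries where they do the work, as an engineer would, in place of code of your own. Each camera call takes 0.05 s, during which the arm holds its last target. There are 200 camera calls.

## Working session

There is one attempt and no reset: what is moved stays moved. The work goes in short steps, Python scripts to look and compute and a shell command to move; the robot and the scene stay as the last step left them, time stands still between calls to the robot, and variables do not carry over. Pictures are saved under pics/ and viewed, at most 10 in all, crops included, and the job is handed in when it is done.

```bash
ls; mkdir -p pics
python3 - <<'E'
from station import ctrl, optics
import cv2,numpy as np,pickle
o=ctrl.get_obs();print({k:np.round(v,3).tolist() for k,v in o.items()})
for n in("side","top"):
    d=optics.get_image(n);pickle.dump(d,open(f"pics/{n}0.pkl","wb"))
    cv2.imwrite(f"pics/{n}0.png",cv2.resize(d["image"],(800,600),interpolation=cv2.INTER_CUBIC))
    R=cv2.Rodrigues(np.array(d["rvec"]))[0];print(n,d["fx"],d["cx"],d["cy"],-R.T@np.ravel(d["tvec"]),R[2])
E
```

```text
pics
{'t': 0.0, 'q': [1.16, 0.053, 1.614, 0.0, 1.476, -0.119], 'dq': [-0.001, 0.0, 0.0, 0.001, 0.002, 0.001], 'effort': [-0.002, -39.367, -37.018, -0.0, 0.007, -0.0], 'tool_pos': [0.18, 0.598, 0.206], 'tool_rot': [-0.457, -3.108, 0.003], 'contact_force': [0.482, -0.231, 0.727], 'wrist_torque': [0.033, 0.023, 0.018], 'grip_force': 0.0, 'opening': 0.085}
side 545.9396142661634 290.8958783816728 212.54172778683227 [-0.01412714  1.53493604  1.07172266] [ 0.30075982 -0.80276933 -0.51488342]
top 495.31914145994733 271.4349061294756 216.29923310548213 [0.4774449  0.01514389 1.80617519] [ 0.05304866  0.00154876 -0.99859073]
```

View pics/top0.png

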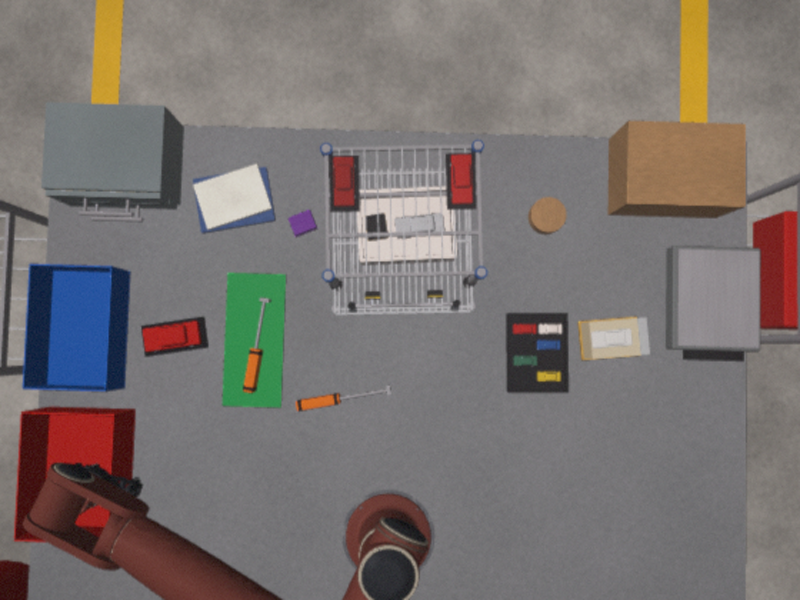

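View pics/side0.png

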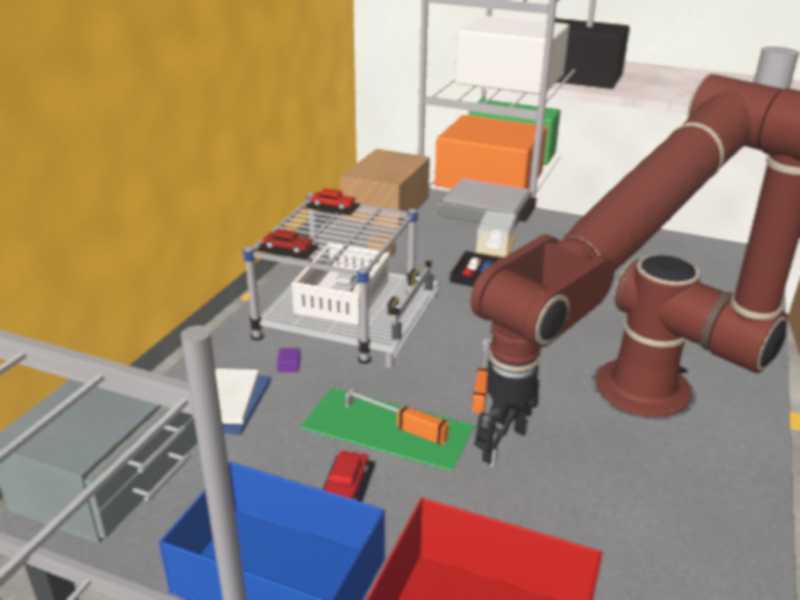

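The top picture shows two candidates for the hook: one on the green mat with its handle at (253,370), and one on the bare table at (318,402). The one farthest left, on the mat, is the one meant. The black watch case is at (376,226) and the purple look-alike at (302,222). Next: one close crop of the hook and one of the rack and basket.

Run:
```python
import cv2,numpy as np,pickle
t=pickle.load(open("pics/top0.pkl","rb"))["image"];s=pickle.load(open("pics/side0.pkl","rb"))["image"]
r=lambda im,x,y,w,h,k:cv2.resize(im[y:y+h,x:x+w],None,fx=k,fy=k,interpolation=cv2.INTER_CUBIC)
# left: hook crop x150-210,y185-290 k5.5 ; right: rack x225-345,y95-225
a=r(t,150,188,60,100,6);b=r(t,224,124,116,100,3.75)
c=np.zeros((600,800,3),np.uint8);c[:,:360]=a;c[:375,360:795]=b
cv2.imwrite("pics/crop_top.png",c)
cv2.imwrite("pics/crop_side.png",r(s,165,135,160,120,5))
```

```text
(no output)
```

View pics/crop_top.png

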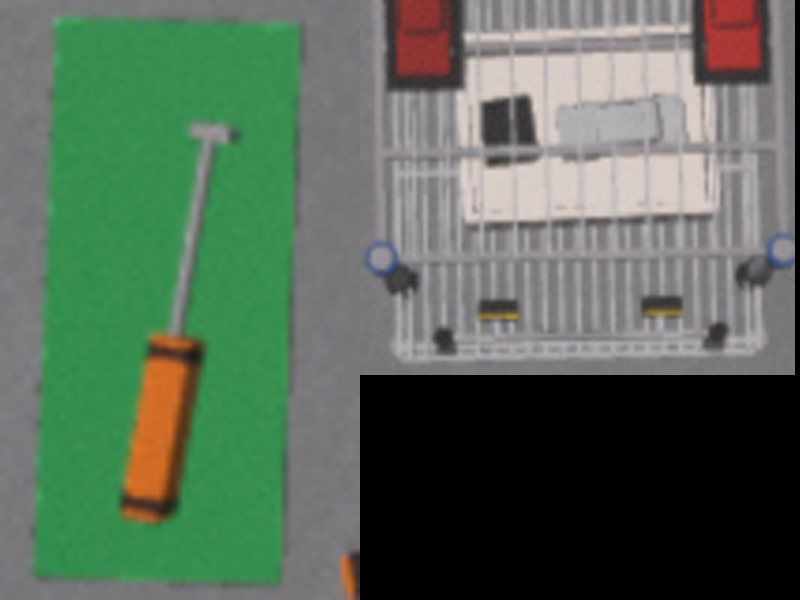

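View pics/crop_side.png

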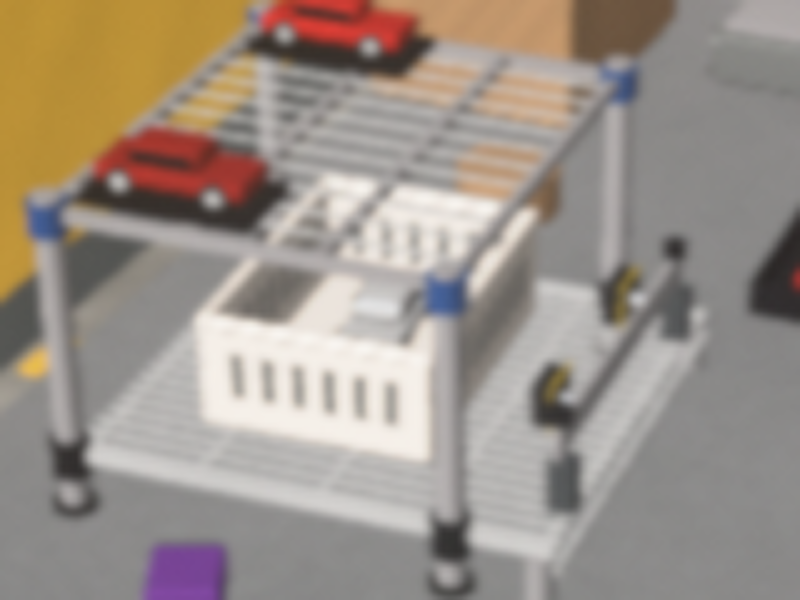

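The crops confirm the hook: its rod runs from the handle (160,428) to the claw (212,131) in the top crop. The basket's front rim goes from (468,222) to (716,214), and the buffers are at (498,302) and (661,299). In the side crop the rod space over the fence is free.

```bash
cat > h.py <<'E'
import cv2,numpy as np,pickle
from scipy.optimize import least_squares
def ld(n): return pickle.load(open(f"pics/{n}.pkl","rb"))
def proj(d,P):
    K=np.array([[d["fx"],0,d["cx"]],[0,d["fy"],d["cy"]],[0,0,1.]])
    return cv2.projectPoints(np.array(P,float).reshape(-1,1,3),np.array(d["rvec"],float),np.array(d["tvec"],float),K,None)[0][:,0]
def pose(p,q):
    x,y,a=p; q=np.array(q,float); c,s=np.cos(a),np.sin(a)
    return np.c_[x+c*q[:,0]-s*q[:,1],y+s*q[:,0]+c*q[:,1],q[:,2]]
def fit(obs,x0):  # obs: list of (img, (u,v), local point)
    def res(p): return np.ravel([proj(d,pose(p,[q]))[0]-np.array(uv) for d,uv,q in obs])
    r=least_squares(res,x0,loss="soft_l1");return r.x,res(r.x).reshape(-1,2).round(1)
def cr(x,y,ox,oy,k): return ((x+.5)/k-.5+ox,(y+.5)/k-.5+oy)
E
python3 - <<'E'
from h import *
t,s=ld("top0"),ld("side0")
H=lambda x,y:cr(x,y,150,188,6); B=lambda x,y:cr(x-360,y,224,124,3.75); S=lambda x,y:cr(x,y,165,135,5)
hook,r=fit([(t,H(149,336),(.055,.013,.05)),(t,H(122,515),(-.055,.013,.05)),(t,H(178,335),(.055,0,.040)),(t,H(211,131),(.18,0,.040)),
 (t,H(159,428),(0,0,.05))],[.5,.35,0]);print("hook",hook.round(4),r.tolist())
f=800/560; print("side hook proj (800 scale)",(proj(s,pose(hook,[(.18,0,.04),(.055,0,.05),(-.055,0,.05),(-.055,0,.027)]))*f).round(0).tolist())
mat,r=fit([(t,H(57,18),(.17,.075,.004)),(t,H(300,24),(.17,-.075,.004)),(t,H(36,575),(-.17,.075,.004)),(t,H(282,582),(-.17,-.075,.004))],[.55,.35,0]);print("mat",mat.round(4),r.tolist())
rack,r=fit([(t,B(400,358),(-.045,.17,.05)),(t,B(762,350),(-.045,-.17,.05)),(t,B(380,257),(.03,.17,.236)),(t,B(783,250),(.03,-.17,.236)),
 (s,S(553,552),(-.045,.17,.05)),(s,S(85,455),(.315,.17,.05)),(s,S(619,80),(.03,-.17,.236)),(s,S(446,285),(.03,.17,.236)),(s,S(45,212),(.315,.17,.236))],[.6,0,0]);print("rack",rack.round(4),r.tolist())
bas,r=fit([(t,B(466,222),(-.002,.117,.085+.05)),(t,B(717,214),(-.002,-.117,.135)),(s,S(198,318),(.172,.117,.135)),(s,S(205,420),(.17,.115,.05)),(s,S(430,460),(0,.115,.05)),(s,S(538,212),(-.002,-.117,.135))],[.75,0,0]);print("basket",bas.round(4),r.tolist())
d=bas[:2]-rack[:2];c,q=np.cos(rack[2]),np.sin(rack[2]);print("basket in rack",c*d[0]+q*d[1],-q*d[0]+c*d[1],bas[2]-rack[2])
from station import ctrl
o=ctrl.get_obs();R=cv2.Rodrigues(np.array(o["tool_rot"]))[0];print(R.round(3))
E
```

```text
hook [ 0.41    0.3508 -0.1253] [[0.5, -0.5], [-0.1, 0.5], [-0.2, 0.2], [-0.0, -0.4], [-0.1, 0.1]]
side hook proj (800 scale) [[348.0, 392.0], [398.0, 406.0], [446.0, 423.0], [445.0, 432.0]]
mat [0.4871 0.3563 0.0031] [[-0.2, -0.3], [0.3, -0.3], [-0.2, 0.4], [0.2, 0.3]]
rack [ 0.6097 -0.0173  0.0533] [[-0.2, 0.4], [-1.0, 0.1], [0.2, 1.1], [-0.5, 0.3], [0.5, -1.1], [-3.3, -1.6], [-0.6, -1.4], [0.0, -0.7], [-0.1, -0.6]]
basket [ 0.6851 -0.0267  0.0748] [[-0.8, 1.0], [1.2, -0.0], [-0.9, -0.3], [-0.1, -0.0], [-0.1, 0.3], [0.3, -0.7]]
basket in rack 0.07483235318080521 -0.013460895277675241 0.021505083037729564
[[-0.958  0.288 -0.001]
 [ 0.288  0.958 -0.002]
 [ 0.    -0.002 -1.   ]]
```

```bash
cat >> h.py <<'E'
HOOK=np.array([.41,.3508,-.1253]);RACK=np.array([.6097,-.0173,.0533]);BAS=np.array([.6851,-.0267,.0748])
def to(p,yaw):
    from station import ctrl
    from scipy.spatial.transform import Rotation as Ro
    o=ctrl.get_obs();R=Ro.from_rotvec(o["tool_rot"])
    c,s=np.cos(yaw),np.sin(yaw);T=Ro.from_matrix(np.array([[-c,-s,0],[-s,c,0],[0,0,-1.]]))
    print("t",round(o["t"],2),"pos",np.round(o["tool_pos"],4),"F",np.round(o["contact_force"],1),"open",round(o["opening"],4),"grip",round(o["grip_force"],1))
    print("shift",R.inv().apply(np.array(p)-o["tool_pos"]).round(4),"turn",(R.inv()*T).as_rotvec().round(4))
E
python3 -c "
from h import *
to([.4199,.3495,.15],HOOK[2])"
```

```text
t 0.1 pos [0.1796 0.598  0.2061] F [-0.2  0.1 -0.1] open 0.0854 grip 0.0
shift [-0.3017 -0.1688  0.0563] turn [-0.0018 -0.0004 -0.1665]
```

```bash
python3 -m jog '[[[-0.038,-0.021,0.007],[0,0,-0.021]],[[-0.076,-0.042,0.014],[0,0,-0.042]],[[-0.114,-0.063,0.021],[0,0,-0.063]],[[-0.15,-0.084,0.028],[0,0,-0.083]],[[-0.15,-0.084,0.028],[0,0,-0.083]]]' 1; python3 -c "
from h import *
to([.4199,.3495,.15],HOOK[2])"
```

```text
t: 0.6
tool_pos: [0.3014, 0.4712, 0.1772]
tool_rot: [-0.335, -3.123, 0.006]
contact_force: [-0.7, -0.6, 0.1]
opening: 0.0852
grip_force: 0.0
t 0.6 pos [0.3014 0.4712 0.1772] F [-0.7 -0.6  0.1] open 0.0852 grip 0.0
shift [-0.1417 -0.0937  0.0275] turn [-0.0036 -0.0004 -0.0884]
```

```bash
python3 -m jog '[[[-0.036,-0.024,0.007],[0,0,-0.022]],[[-0.072,-0.048,0.014],[0,0,-0.044]],[[-0.108,-0.072,0.021],[0,0,-0.066]],[[-0.142,-0.095,0.028],[0,0,-0.086]],[[-0.142,-0.095,0.028],[0,0,-0.086]]]'; python3 -m jog '[[[0,0,0],[0,0,0]],[[0,0,0],[0,0,0]],[[0,0,0],[0,0,0]]]'; python3 -c "
from h import *
to([.4199,.3495,.012],HOOK[2])"
```

```text
t: 1.1
tool_pos: [0.4202, 0.3497, 0.1498]
tool_rot: [-0.2, -3.134, 0.003]
contact_force: [-0.3, 0.9, -0.8]
opening: 0.0855
grip_force: 0.0
t: 1.4
tool_pos: [0.4177, 0.3538, 0.1515]
tool_rot: [0.19, 3.136, 0.001]
contact_force: [0.3, -0.9, 0.1]
opening: 0.0855
grip_force: 0.0
t 1.4 pos [0.4177 0.3538 0.1515] F [ 0.3 -0.9  0.1] open 0.0855 grip 0.0
shift [-0.0027 -0.004   0.1395] turn [0.0005 0.0001 0.0044]
```

```bash
python3 -m jog '[[[-0.003,-0.004,0.035],[0,0,0.004]],[[-0.003,-0.004,0.07],[0,0,0.004]],[[-0.003,-0.004,0.1],[0,0,0.004]],[[-0.003,-0.004,0.1],[0,0,0.004]],[[-0.003,-0.004,0.1],[0,0,0.004]]]'
python3 - <<'E'
from h import *
from station import optics
to([.4199,.3495,.012],HOOK[2])
d=optics.get_image("side");im=d["image"][230:350,230:390]
cv2.imwrite("pics/grasp1.png",cv2.resize(im,None,fx=5,fy=5,interpolation=cv2.INTER_CUBIC))
E
```

```text
t: 1.9
tool_pos: [0.4205, 0.3489, 0.0515]
tool_rot: [-0.197, -3.135, 0.0]
contact_force: [-0.4, 0.1, 0.7]
opening: 0.0854
grip_force: 0.0
t 1.9 pos [0.4205 0.3489 0.0515] F [-0.4  0.1  0.7] open 0.0854 grip 0.0
shift [0.0006 0.0005 0.0395] turn [-0.0002 -0.0004 -0.0002]
```

View pics/grasp1.png

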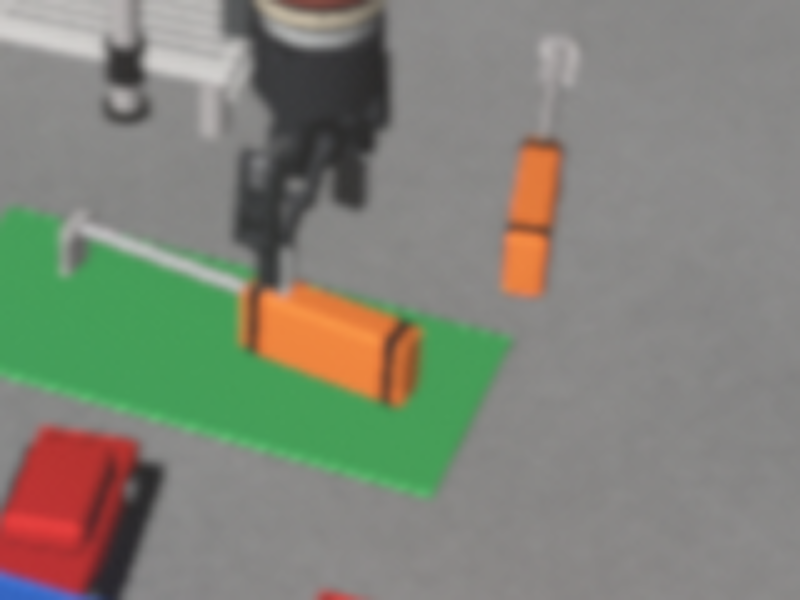

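Run:
```python
from h import *
s=ld("side0")
P=proj(s,pose(HOOK,[(.01,.05,.065),(.01,-.05,.065),(.01,0,.0515),(.055,.013,.05),(.055,.013,.004),(-.055,.013,.05),(-.055,.013,.004),(.055,-.013,.05),(.18,0,.04),(.18,0,.008)]))
print(((P-[230,230])*5).round(0).tolist())
```

```text
[[270.0, 324.0], [351.0, 231.0], [311.0, 294.0], [234.0, 284.0], [233.0, 345.0], [400.0, 345.0], [397.0, 406.0], [255.0, 261.0], [68.0, 222.0], [69.0, 263.0]]
```

The gripper in the side crop is at the expected column (270–350), but its tips appear about 25 px higher than predicted. I'll check from the top before descending.

Run:
```python
from h import *
from station import optics,ctrl
d=optics.get_image("top");im=d["image"][170:300,110:270]
cv2.imwrite("pics/grasp2.png",cv2.resize(im,None,fx=4.6,fy=4.6,interpolation=cv2.INTER_CUBIC))
o=ctrl.get_obs();print(o["tool_pos"],o["opening"])
P=proj(d,pose(HOOK,[(.01,.05,.065),(.01,-.05,.065),(.01,.05,.14),(.01,-.05,.14)]));print(((P-[110,170])*4.6).round(0).tolist())
```

```text
[0.42223282 0.34959944 0.0536897 ] 0.08555388045077149
[[237.0, 387.0], [367.0, 407.0], [214.0, 390.0], [350.0, 411.0]]
```

View pics/grasp2.png

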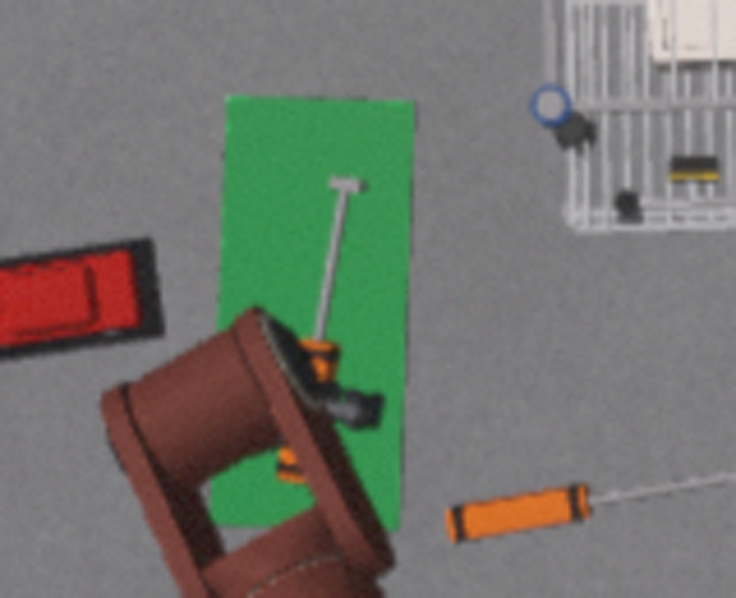

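The top view puts the right finger at (360,405), against a prediction of (367,407), so x and y are right and the tips simply stand higher while the gripper is open. Descending and gripping.

```bash
python3 -m jog '[[[0,0,0.015],[0,0,0]],[[0,0,0.03],[0,0,0]],[[0,0,0.04],[0,0,0]],[[0,0,0.04],[0,0,0]],[[0,0,0.04],[0,0,0]]]' 1; python3 -m jog '[[[0,0,0],[0,0,0]],[[0,0,0],[0,0,0]],[[0,0,0],[0,0,0]],[[0,0,0],[0,0,0]],[[0,0,0],[0,0,0]]]' 0 90;python3 -m jog '[[[0,0,0],[0,0,0]],[[0,0,0],[0,0,0]],[[0,0,0],[0,0,0]],[[0,0,0],[0,0,0]],[[0,0,0],[0,0,0]]]'
```

```text
t: 2.5
tool_pos: [0.4206, 0.3479, 0.0105]
tool_rot: [-0.199, -3.134, 0.001]
contact_force: [-0.4, 0.4, 0.5]
opening: 0.0856
grip_force: 0.0
t: 3.0
tool_pos: [0.4215, 0.3487, 0.012]
tool_rot: [0.199, 3.134, 0.002]
contact_force: [-0.5, -0.6, 3.1]
opening: 0.0238
grip_force: 89.8
t: 3.5
tool_pos: [0.4215, 0.3487, 0.012]
tool_rot: [0.199, 3.134, 0.001]
contact_force: [-0.3, 1.2, 5.8]
opening: 0.0231
grip_force: 90.2
```

```bash
python3 -m jog '[[[0,0,-0.01],[0,0,0]],[[0,0,-0.03],[0,0,0]],[[0,0,-0.06],[0,0,0]],[[0,0,-0.095],[0,0,0]],[[0,0,-0.12],[0,0,0]]]'; python3 -m jog '[[[0,0,-0.03],[0,0,0]],[[0,0,-0.055],[0,0,0]],[[0,0,-0.068],[0,0,0]],[[0,0,-0.068],[0,0,0]],[[0,0,-0.068],[0,0,0]]]';  python3 -c "
from h import *
p=pose(RACK,[(-.228,-.005,.2)])[0];print(p);to(p,RACK[2])"
```

```text
t: 4.0
tool_pos: [0.4208, 0.3481, 0.1327]
tool_rot: [0.199, 3.135, -0.0]
contact_force: [-0.4, 0.2, -2.0]
opening: 0.0234
grip_force: 89.2
t: 4.5
tool_pos: [0.4203, 0.3478, 0.1977]
tool_rot: [-0.199, -3.133, 0.002]
contact_force: [-0.0, -0.5, -2.6]
opening: 0.0238
grip_force: 89.2
[ 0.38229016 -0.03443955  0.2       ]
t 4.5 pos [0.4203 0.3478 0.1977] F [-0.  -0.5 -2.6] open 0.0238 grip 89.2
shift [-0.0106 -0.384  -0.0018] turn [-0.0013 -0.0019 -0.1801]
```

```bash
python3 -m jog '[[[-0.001,-0.025,0],[0,0,0]],[[-0.002,-0.06,0],[0,0,0]],[[-0.003,-0.095,0],[0,0,0]],[[-0.004,-0.13,0],[0,0,0]],[[-0.005,-0.165,0],[0,0,0]]]'; python3 -m jog '[[[-0.001,-0.035,0],[0,0,-0.036]],[[-0.002,-0.07,0],[0,0,-0.072]],[[-0.003,-0.105,0],[0,0,-0.108]],[[-0.004,-0.14,0],[0,0,-0.144]],[[-0.005,-0.175,0],[0,0,-0.18]]]'; python3 -m jog '[[[0,0,0],[0,0,0]],[[0,0,0],[0,0,0]],[[0,0,0],[0,0,0]],[[0,0,0],[0,0,0]]]';  python3 -c "
from h import *
p=pose(RACK,[(-.228,-.005,.164)])[0];print(p);to(p,RACK[2])"
```

```text
t: 5.0
tool_pos: [0.4034, 0.1824, 0.1965]
tool_rot: [-0.198, -3.131, 0.003]
contact_force: [0.6, 0.1, -1.9]
opening: 0.0241
grip_force: 89.3
t: 5.5
tool_pos: [0.3864, 0.0086, 0.1967]
tool_rot: [0.086, -3.137, -0.001]
contact_force: [0.9, 0.6, -2.1]
opening: 0.0241
grip_force: 89.4
t: 5.9
tool_pos: [0.3877, 0.0107, 0.1985]
tool_rot: [0.086, -3.139, -0.001]
contact_force: [0.0, 0.6, -2.7]
opening: 0.0236
grip_force: 89.6
[ 0.38229016 -0.03443955  0.164     ]
t 5.9 pos [0.3877 0.0107 0.1985] F [ 0.   0.6 -2.7] open 0.0236 grip 89.6
shift [ 0.0078 -0.0448  0.0345] turn [ 0.0005 -0.0012  0.0017]
```

Move into line at entry height, then look.

```bash
python3 -m jog '[[[0.004,-0.022,0.017],[0,0,0.002]],[[0.008,-0.045,0.034],[0,0,0.002]],[[0.008,-0.045,0.034],[0,0,0.002]],[[0.008,-0.045,0.034],[0,0,0.002]],[[0.008,-0.045,0.034],[0,0,0.002]]]';  python3 - <<'E'
from h import *
from station import optics
p=pose(RACK,[(-.072,-.005,.164)])[0];print(p);to(p,RACK[2])
for n in("top","side"): pickle.dump(optics.get_image(n),open(f"pics/{n}1.pkl","wb"))
t,s=ld("top1"),ld("side1")
c=np.zeros((600,800,3),np.uint8)
r=lambda im,x,y,w,h,k:cv2.resize(im[y:y+h,x:x+w],None,fx=k,fy=k,interpolation=cv2.INTER_CUBIC)
c[:,:400]=r(t["image"],224,150,100,150,4);c[:,400:]=r(s["image"],210,150,100,150,4)
cv2.imwrite("pics/pre.png",c)
from station import ctrl
o=ctrl.get_obs();T=np.array(o["tool_pos"]);L=np.array([T[0],T[1],RACK[2]])
P=pose(L,[(.168,0,T[2]+.028),(.168,.012,T[2]-.004),(.168,-.012,T[2]-.004),(.043,0,T[2]+.028)])
print(((proj(t,P)-[224,150])*4).round(0).tolist(),((proj(s,P)-[210,150])*4+[400,0]).round(0).tolist())
E
```

```text
t: 6.4
tool_pos: [0.3829, -0.0349, 0.166]
tool_rot: [-0.083, 3.139, 0.0]
contact_force: [0.6, -1.1, -1.5]
opening: 0.0235
grip_force: 89.7
[ 0.53806862 -0.02612868  0.164     ]
t 6.4 pos [ 0.3829 -0.0349  0.166 ] F [ 0.6 -1.1 -1.5] open 0.0235 grip 89.7
shift [-0.1554  0.0006  0.0022] turn [ 0.      0.0012 -0.0007]
[[243.0, 282.0], [227.0, 284.0], [256.0, 283.0], [247.0, 436.0]] [[748.0, 132.0], [743.0, 170.0], [751.0, 158.0], [889.0, 156.0]]
```

View pics/pre.png

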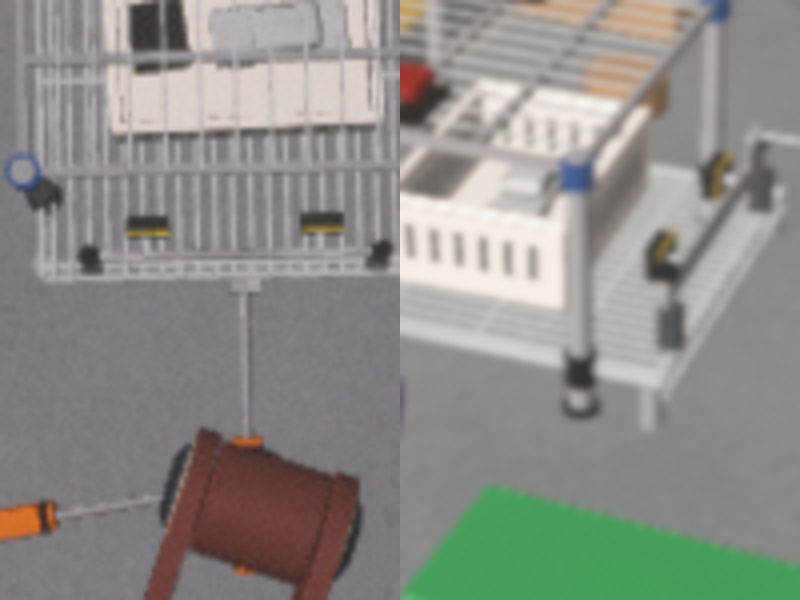

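The claw is at (243,284) in the top view, as predicted, and lines up with the middle of the basket front (245,132). Side view: the rod is level above the bar. Advancing.

```bash
python3 -m jog '[[[-0.015,0,0.001],[0,0,0]],[[-0.045,0,0.002],[0,0,0]],[[-0.075,0,0.002],[0,0,0]],[[-0.1,0,0.002],[0,0,0]],[[-0.12,0,0.002],[0,0,0]]]'; python3 -m jog '[[[-0.018,0,0],[0,0,0]],[[-0.03,0,0],[0,0,0]],[[-0.036,0,0],[0,0,0]],[[-0.036,0,0],[0,0,0]],[[-0.036,0,0],[0,0,0]]]'
python3 - <<'E'
from h import *
from station import optics,ctrl
p=pose(RACK,[(-.072,-.005,.119)])[0];to(p,RACK[2])
for n in("top","side"): pickle.dump(optics.get_image(n),open(f"pics/{n}2.pkl","wb"))
t,s=ld("top2"),ld("side2")
c=np.zeros((600,800,3),np.uint8)
r=lambda im,x,y,w,h,k:cv2.resize(im[y:y+h,x:x+w],None,fx=k,fy=k,interpolation=cv2.INTER_CUBIC)
c[:,:400]=r(t["image"],251,151,50,75,8);c[:,400:]=r(s["image"],230,150,50,75,8)
cv2.imwrite("pics/over.png",c)
o=ctrl.get_obs();T=np.array(o["tool_pos"]);L=np.array([T[0],T[1],RACK[2]])
P=pose(L,[(.168,0,T[2]+.028),(.168,.012,T[2]-.004),(.168,-.012,T[2]-.004),(.043,0,T[2]+.028)])
P=np.r_[P,pose(BAS,[(-.002,0,.135),(.008,0,.135)])]
print(((proj(t,P)-[251,151])*8).round(0).tolist(),((proj(s,P)-[230,150])*8+[400,0]).round(0).tolist())
E
```

```text
t: 7.0
tool_pos: [0.504, -0.0287, 0.1637]
tool_rot: [-0.082, 3.14, -0.0]
contact_force: [-0.4, 0.2, -1.9]
opening: 0.0229
grip_force: 89.7
t: 7.5
tool_pos: [0.5379, -0.0274, 0.1633]
tool_rot: [0.081, -3.14, 0.0]
contact_force: [0.2, -0.1, -1.8]
opening: 0.0235
grip_force: 89.7
t 7.5 pos [ 0.5379 -0.0274  0.1633] F [ 0.2 -0.1 -1.8] open 0.0235 grip 89.7
shift [-0.0003  0.0013  0.0443] turn [-0.     -0.0002 -0.0016]
[[262.0, 179.0], [231.0, 190.0], [288.0, 189.0], [270.0, 483.0], [276.0, 250.0], [275.0, 227.0]] [[601.0, 210.0], [592.0, 287.0], [612.0, 263.0], [871.0, 257.0], [656.0, 324.0], [635.0, 321.0]]
```

View pics/over.png

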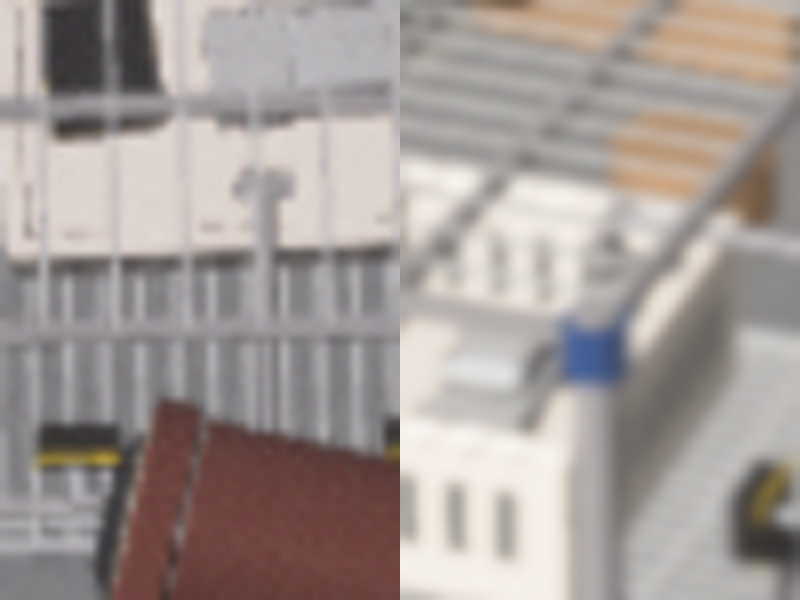

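The claw is at (265,182) in the top view. The front rim spans about 232–255 in rows and the car's edge is at row 125, so the claw is clear of both. Lowering.

```bash
python3 -m jog '[[[0,0,0.01],[0,0,0]],[[0,0,0.02],[0,0,0]],[[0,0,0.03],[0,0,0]],[[0,0,0.038],[0,0,0]],[[0,0,0.043],[0,0,0]]]'; python3 -m jog '[[[0,0,0],[0,0,0]],[[0,0,0],[0,0,0]],[[0,0,0],[0,0,0]]]'; python3 -m jog '[[[0.003,0,0],[0,0,0]],[[0.006,0,0],[0,0,0]],[[0.009,0,0],[0,0,0]],[[0.012,0,0],[0,0,0]],[[0.015,0,0],[0,0,0]]]'
```

```text
t: 8.1
tool_pos: [0.5384, -0.028, 0.1245]
tool_rot: [0.081, -3.14, 0.001]
contact_force: [-18.1, 1.3, 33.3]
opening: 0.0235
grip_force: 94.2
t: 8.4
tool_pos: [0.5398, -0.0281, 0.125]
tool_rot: [-0.081, 3.137, -0.002]
contact_force: [-9.0, 0.4, 16.6]
opening: 0.0235
grip_force: 92.3
t: 8.9
tool_pos: [0.5247, -0.0285, 0.1207]
tool_rot: [-0.08, 3.136, -0.0]
contact_force: [6.3, 0.8, -0.4]
opening: 0.0236
grip_force: 90.0
```

Something took 33 N as it came down, most likely the handle's front on the fence bar rather than the basket. The arm is now 15 mm back with 6 N on the hook. I'll look at the hook's pitch.

Run:
```python
from h import *
from station import optics,ctrl
o=ctrl.get_obs();print(o["tool_pos"],o["contact_force"],o["wrist_torque"])
for n in("top","side"): pickle.dump(optics.get_image(n),open(f"pics/{n}3.pkl","wb"))
t,s=ld("top3"),ld("side3")
r=lambda im,x,y,w,h,k:cv2.resize(im[y:y+h,x:x+w],None,fx=k,fy=k,interpolation=cv2.INTER_CUBIC)
c=np.zeros((600,800,3),np.uint8);c[:360,:240]=r(t["image"],246,150,60,90,4);c[:,240:]=r(s["image"],230,140,112,120,5)
cv2.imwrite("pics/hooked.png",c)
T=np.array(o["tool_pos"]);L=np.array([T[0],T[1],RACK[2]])
for a in (0,.05,.1):
  P=pose(L,[(.168,0,T[2]+.028+a*.168),(.168,.012,T[2]-.004+a*.168),(.1,0,T[2]+.028+a*.1),(.043,0,T[2]+.028+a*.043),(.043,.013,T[2]+.038+a*.043),(.043,.013,T[2]-.008+a*.043),(-.067,.013,T[2]-.008-a*.067),(-.067,.013,T[2]+.038-a*.067)])
  print(a,((proj(t,P)-[246,150])*4).round(0).tolist()[:4],((proj(s,P)-[230,140])*5+[240,0]).round(0).tolist())
```

```text
[ 0.52473537 -0.0284997   0.12066971] [ 6.30124902  0.75358016 -0.38646181] [ 0.0300497  -1.41085372  0.06240783]
0 [[150.0, 116.0], [135.0, 121.0], [152.0, 196.0], [154.0, 264.0]] [[383.0, 238.0], [378.0, 285.0], [474.0, 254.0], [551.0, 267.0], [545.0, 263.0], [544.0, 321.0], [695.0, 349.0], [699.0, 291.0]]
0.05 [[151.0, 114.0], [136.0, 120.0], [153.0, 196.0], [154.0, 264.0]] [[383.0, 227.0], [378.0, 274.0], [474.0, 247.0], [551.0, 265.0], [546.0, 261.0], [544.0, 318.0], [695.0, 353.0], [699.0, 295.0]]
0.1 [[151.0, 113.0], [136.0, 118.0], [153.0, 195.0], [154.0, 264.0]] [[383.0, 217.0], [378.0, 264.0], [474.0, 241.0], [551.0, 262.0], [546.0, 258.0], [544.0, 316.0], [695.0, 357.0], [698.0, 299.0]]
```

View pics/hooked.png

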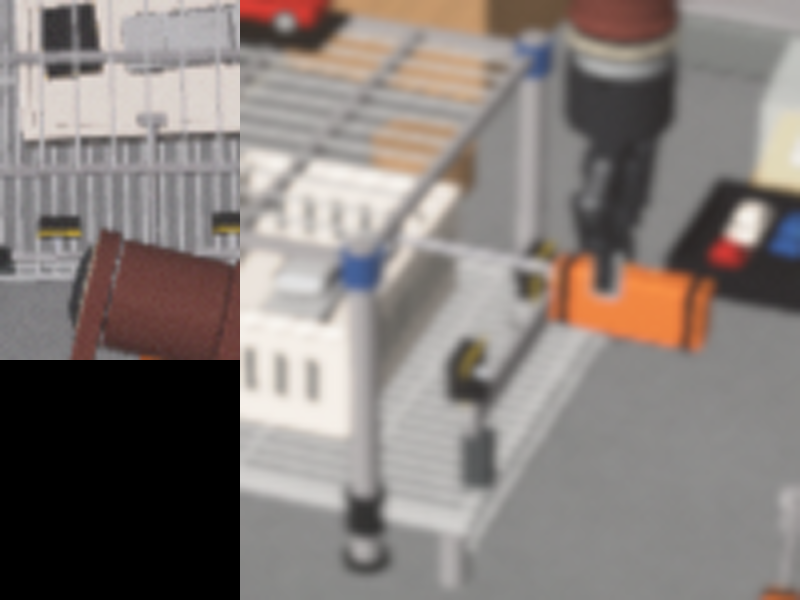

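The hook sits level in the grip: rod from (548,265) to (410,240), slope matching zero pitch. The claw is behind the rim at (150,118) in the top part, 18 mm below the rim top. I'll pull gently.

```bash
python3 -m jog '[[[0.003,0,0],[0,0,0]],[[0.006,0,0],[0,0,0]],[[0.009,0,0],[0,0,0]],[[0.012,0,0],[0,0,0]],[[0.015,0,0],[0,0,0]]]'; python3 -m jog '[[[0.003,0,0],[0,0,0]],[[0.006,0,0],[0,0,0]],[[0.009,0,0],[0,0,0]],[[0.012,0,0],[0,0,0]],[[0.015,0,0],[0,0,0]]]';python3 -m jog '[[[0.003,0,0],[0,0,0]],[[0.006,0,0],[0,0,0]],[[0.009,0,0],[0,0,0]],[[0.012,0,0],[0,0,0]],[[0.014,0,0],[0,0,0]]]'; python3 -c "
from h import *
p=pose(RACK,[(-.157,-.005,.119)])[0];to(p,RACK[2])"
```

```text
t: 9.5
tool_pos: [0.5095, -0.0292, 0.1205]
tool_rot: [-0.08, 3.137, -0.0]
contact_force: [6.0, 1.3, 0.2]
opening: 0.0237
grip_force: 90.0
t: 10.0
tool_pos: [0.4945, -0.03, 0.1206]
tool_rot: [-0.08, 3.137, -0.0]
contact_force: [6.0, 0.5, -0.7]
opening: 0.0233
grip_force: 90.0
t: 10.5
tool_pos: [0.4804, -0.0307, 0.1205]
tool_rot: [-0.08, 3.137, -0.0]
contact_force: [5.3, 0.9, -0.8]
opening: 0.0234
grip_force: 90.0
t 10.5 pos [ 0.4804 -0.0307  0.1205] F [ 5.3  0.9 -0.8] open 0.0234 grip 90.0
shift [0.0272 0.0014 0.0014] turn [-0.0002  0.0037 -0.0021]
```

```bash
python3 -m jog '[[[0.002,0,0],[0,0,0]],[[0.004,0,0],[0,0,0]],[[0.006,0,0],[0,0,0]],[[0.007,0,0],[0,0,0]],[[0.008,0,0],[0,0,0]]]' | grep -E "pos|contact"; python3 -m jog '[[[0.001,0,0],[0,0,0]],[[0.002,0,0],[0,0,0]],[[0.002,0,0],[0,0,0]]]' | grep -E "pos|contact"
```

```text
tool_pos: [0.4725, -0.0311, 0.1206]
contact_force: [5.9, -1.7, -0.1]
tool_pos: [0.4704, -0.0312, 0.1205]
contact_force: [5.0, 0.7, -0.9]
```

```bash
python3 -m jog '[[[0.001,0,0],[0,0,0]],[[0.002,0,0],[0,0,0]],[[0.002,0,0],[0,0,0]]]' | grep -E "pos|contact"
```

```text
tool_pos: [0.4684, -0.0313, 0.1205]
contact_force: [5.3, 0.1, -0.2]
```

```bash
python3 -m jog '[[[0.0005,0,0],[0,0,0]],[[0.001,0,0],[0,0,0]],[[0.0015,0,0],[0,0,0]],[[0.0015,0,0],[0,0,0]]]' | grep -E "pos|contact"
```

```text
tool_pos: [0.467, -0.0314, 0.1205]
contact_force: [6.5, -0.8, 0.9]
```

```bash
python3 -m jog '[[[0.0005,0,0],[0,0,0]],[[0.001,0,0],[0,0,0]],[[0.0015,0,0],[0,0,0]],[[0.0015,0,0],[0,0,0]]]' | grep -E "pos|contact"
```

```text
tool_pos: [0.4655, -0.0314, 0.1205]
contact_force: [6.7, -0.2, -0.8]
```

```bash
python3 -m jog '[[[0.0005,0,0],[0,0,0]],[[0.001,0,0],[0,0,0]],[[0.001,0,0],[0,0,0]],[[0.001,0,0],[0,0,0]]]' | grep -E "pos|contact"
```

```text
tool_pos: [0.4645, -0.0315, 0.1205]
contact_force: [5.8, 0.7, -1.1]
```

```bash
python3 -m jog '[[[0.0005,0,0],[0,0,0]],[[0.001,0,0],[0,0,0]],[[0.0015,0,0],[0,0,0]],[[0.002,0,0],[0,0,0]],[[0.002,0,0],[0,0,0]]]' | grep -E "pos|contact"
```

```text
tool_pos: [0.4625, -0.0316, 0.1205]
contact_force: [5.7, -0.7, -0.2]
```

```bash
python3 -m jog '[[[0.0005,0,0],[0,0,0]],[[0.001,0,0],[0,0,0]],[[0.001,0,0],[0,0,0]],[[0.001,0,0],[0,0,0]]]' | grep -E "pos|contact"
```

```text
tool_pos: [0.4615, -0.0317, 0.1205]
contact_force: [5.6, 0.1, -0.1]
```

```bash
python3 -m jog '[[[0.0005,0,0],[0,0,0]],[[0.001,0,0],[0,0,0]],[[0.0015,0,0],[0,0,0]],[[0.002,0,0],[0,0,0]],[[0.002,0,0],[0,0,0]]]' | grep -E "pos|contact"
```

```text
tool_pos: [0.4595, -0.0317, 0.1205]
contact_force: [5.2, 1.0, -0.4]
```

```bash
python3 -m jog '[[[0.0005,0,0],[0,0,0]],[[0.001,0,0],[0,0,0]],[[0.001,0,0],[0,0,0]],[[0.001,0,0],[0,0,0]]]' | grep -E "pos|contact"
python3 - <<'E'
from h import *
from station import optics,ctrl
for n in("top","side"): pickle.dump(optics.get_image(n),open(f"pics/{n}4.pkl","wb"))
T=ctrl.get_obs()["tool_pos"];d=T[:2]-RACK[:2];print("claw rack x",d@[np.cos(.0533),np.sin(.0533)]+.168)
E
```

```text
tool_pos: [0.4585, -0.0318, 0.1205]
contact_force: [6.0, -0.4, -0.7]
claw rack x 0.016238372586539734
```

```bash
python3 -m jog '[[[0.0005,0,0],[0,0,0]],[[0.001,0,0],[0,0,0]],[[0.0015,0,0],[0,0,0]],[[0.0015,0,0],[0,0,0]]]' | grep -E "pos|contact"
```

```text
tool_pos: [0.457, -0.0319, 0.1205]
contact_force: [5.7, -0.3, -0.7]
```

```bash
python3 -m jog '[[[0.0005,0,0],[0,0,0]],[[0.001,0,0],[0,0,0]],[[0.001,0,0],[0,0,0]],[[0.001,0,0],[0,0,0]]]' | grep -E "pos|contact|torq"
```

```text
tool_pos: [0.4564, -0.0319, 0.1207]
contact_force: [7.2, 1.2, -1.4]
```

```bash
python3 -m jog '[[[0.0005,0,0],[0,0,0]],[[0.001,0,0],[0,0,0]],[[0.001,0,0],[0,0,0]],[[0.001,0,0],[0,0,0]]]' | grep -E "pos|contact|torq"
```

```text
tool_pos: [0.4561, -0.032, 0.1209]
contact_force: [8.9, 0.1, -1.4]
```

Contact with the buffers has begun. Tightening in 1 mm steps.

```bash
python3 -m jog '[[[0.0005,0,0],[0,0,0]],[[0.001,0,0],[0,0,0]],[[0.001,0,0],[0,0,0]],[[0.001,0,0],[0,0,0]]]' | grep -E "pos|contact"
```

```text
tool_pos: [0.4557, -0.032, 0.1211]
contact_force: [10.8, 1.5, -3.1]
```

```bash
python3 -m jog '[[[0.0005,0,0],[0,0,0]],[[0.001,0,0],[0,0,0]],[[0.001,0,0],[0,0,0]],[[0.001,0,0],[0,0,0]]]' | grep -E "pos|contact|rot"
```

```text
tool_pos: [0.4553, -0.0321, 0.1213]
tool_rot: [-0.08, 3.131, -0.0]
contact_force: [13.8, 0.9, -3.4]
```

```bash
python3 -m jog '[[[0.0005,0,0],[0,0,0]],[[0.001,0,0],[0,0,0]],[[0.001,0,0],[0,0,0]],[[0.001,0,0],[0,0,0]]]' | grep -E "pos|contact|rot"
python3 - <<'E'
from h import *
from station import optics
for n in("top","side"): pickle.dump(optics.get_image(n),open(f"pics/{n}5.pkl","wb"))
t4,t5=ld("top4")["image"],ld("top5")["image"]
# basket back rim edge & front edge rows per column from brightness
for t in(t4,t5):
  for c in range(252,318,6):
    col=t[125:215,c-1:c+2].astype(int).min(2).mean(1);ok=np.where(col>195)[0]
    print(c,ok.min()+125 if len(ok) else None,ok.max()+125 if len(ok) else None,end=" | ")
  print()
E
```

```text
tool_pos: [0.4549, -0.0321, 0.1215]
tool_rot: [-0.08, 3.129, -0.0]
contact_force: [15.8, 1.2, -3.7]
252 167 187 | 258 153 201 | 264 153 201 | 270 153 201 | 276 153 201 | 282 153 197 | 288 153 201 | 294 152 201 | 300 159 201 | 306 152 200 | 312 152 200 | 
252 167 183 | 258 154 203 | 264 161 202 | 270 154 202 | 276 154 202 | 282 160 198 | 288 154 198 | 294 154 202 | 300 160 202 | 306 153 202 | 312 153 202 |
```

15.8 N, and the basket edge is parallel to the rack in the image. Hold for about 1 s.

```bash
for i in 1 2; do python3 -m jog '[[[0,0,0],[0,0,0]],[[0,0,0],[0,0,0]],[[0,0,0],[0,0,0]],[[0,0,0],[0,0,0]],[[0,0,0],[0,0,0]]]' | grep -E "pos|contact|rot"; done
python3 - <<'E'
from h import *
t,s=ld("top5"),ld("side5")
r=lambda im,x,y,w,h,k:cv2.resize(im[y:y+h,x:x+w],None,fx=k,fy=k,interpolation=cv2.INTER_CUBIC)
c=np.zeros((600,800,3),np.uint8);c[:400,:400]=r(t["image"],235,125,100,100,4);c[:,400:]=r(s["image"],230,140,80,120,5)
cv2.imwrite("pics/bedded.png",c)
E
```

```text
tool_pos: [0.4549, -0.0321, 0.1215]
tool_rot: [-0.08, 3.129, -0.0]
contact_force: [16.0, 1.4, -3.8]
tool_pos: [0.4549, -0.0321, 0.1215]
tool_rot: [-0.08, 3.129, -0.0]
contact_force: [15.3, 0.7, -3.5]
```

View pics/bedded.png

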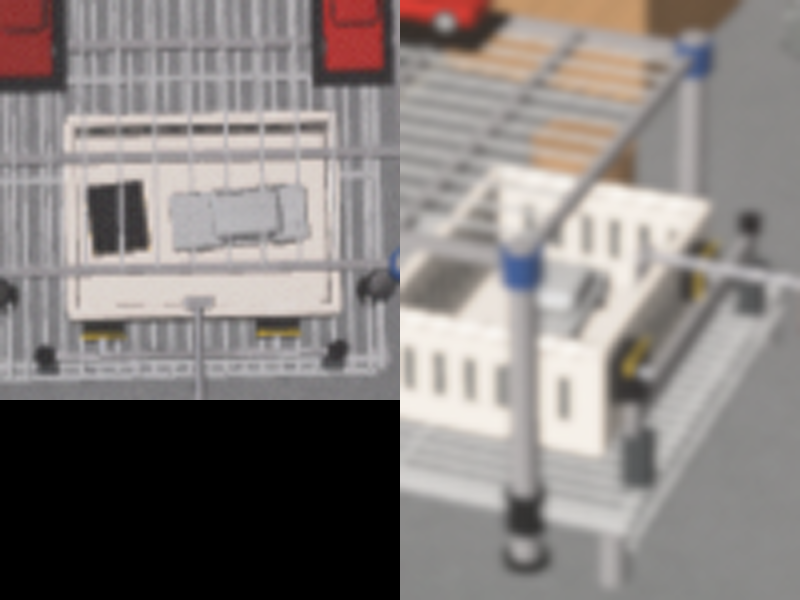

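The basket is bedded on both buffers: front edge from (78,320) to (335,313), buffers at (104,330) and (278,325), contents inside. Slacken, go forward off the lip, lift and retract.

```bash
python3 -m jog '[[[-0.002,0,0],[0,0,0]],[[-0.005,0,0],[0,0,0]],[[-0.008,0,0],[0,0,0]],[[-0.012,0,0],[0,0,0]],[[-0.016,0,0],[0,0,0]]]' | grep -E "pos|contact|rot"; python3 -m jog '[[[0,0,0],[0,0,0]],[[0,0,0],[0,0,0]],[[0,0,0],[0,0,0]]]' | grep -E "pos|contact|rot"; python3 -c "
from h import *
to([.38,-.03,.16],RACK[2])"
```

```text
tool_pos: [0.4658, -0.0311, 0.119]
tool_rot: [0.08, -3.138, -0.001]
contact_force: [-1.0, -0.4, -2.5]
tool_pos: [0.4665, -0.0313, 0.12]
tool_rot: [0.08, -3.14, -0.0]
contact_force: [0.9, 0.3, -2.3]
t 19.0 pos [ 0.4665 -0.0313  0.12  ] F [ 0.9  0.3 -2.3] open 0.024 grip 89.8
shift [ 0.0863  0.0057 -0.0399] turn [ 0.     -0.0006 -0.0021]
```

```bash
python3 -m jog '[[[0,0,-0.004],[0,0,0]],[[0,0,-0.012],[0,0,0]],[[0,0,-0.02],[0,0,0]],[[0,0,-0.026],[0,0,0]],[[0,0,-0.03],[0,0,0]]]' | grep -E "pos|contact"; python3 -m jog '[[[0,0,-0.008],[0,0,0]],[[0,0,-0.015],[0,0,0]],[[0,0,-0.02],[0,0,0]],[[0,0,-0.02],[0,0,0]],[[0,0,-0.02],[0,0,0]]]' | grep -E "pos|contact|rot"; python3 -c "
from h import *
to([.38,-.0357,.2],RACK[2])"
```

```text
tool_pos: [0.4673, -0.0314, 0.1516]
contact_force: [-0.9, -0.2, -1.9]
tool_pos: [0.4667, -0.0313, 0.1702]
tool_rot: [0.08, -3.141, -0.0]
contact_force: [0.1, 0.5, -1.9]
t 20.0 pos [ 0.4667 -0.0313  0.1702] F [ 0.1  0.5 -1.9] open 0.0235 grip 89.8
shift [ 0.0868  0.0001 -0.0298] turn [ 0.     -0.     -0.0021]
```

```bash
python3 -m jog '[[[0.01,0,0],[0,0,0]],[[0.03,0,0],[0,0,0]],[[0.055,0,0],[0,0,0]],[[0.077,0,0],[0,0,0]],[[0.087,0,-0.005],[0,0,0]]]' | grep -E "pos|contact"; python3 -m jog '[[[0,0,-0.012],[0,0,0]],[[0,0,-0.026],[0,0,0]],[[0,0,-0.026],[0,0,0]],[[0,0,-0.026],[0,0,0]]]' | grep -E "pos|contact|rot"; python3 -c "
from h import *
to([.4215,.3487,.2],HOOK[2])
from station import optics
from scipy.spatial import ConvexHull
for n in('top','side'):
  d=optics.get_image(n);pickle.dump(d,open(f'pics/{n}6.pkl','wb'))
"
```

```text
tool_pos: [0.3772, -0.0355, 0.1735]
contact_force: [-0.0, 0.6, -2.2]
tool_pos: [0.3806, -0.0359, 0.2022]
tool_rot: [-0.081, 3.139, -0.001]
contact_force: [-0.6, 0.4, -2.9]
t 20.9 pos [ 0.3806 -0.0359  0.2022] F [-0.6  0.4 -2.9] open 0.0236 grip 89.8
shift [-0.0606  0.382   0.0021] turn [-0.0003  0.0014  0.1767]
```

```bash
python3 -m jog '[[[-0.002,0.025,0],[0,0,0]],[[-0.005,0.06,0],[0,0,0]],[[-0.01,0.1,0],[0,0,0]],[[-0.015,0.14,0],[0,0,0]],[[-0.02,0.18,0],[0,0,0]]]' | grep -E "pos|contact"; python3 -m jog '[[[-0.008,0.04,0],[0,0,0.035]],[[-0.016,0.08,0],[0,0,0.07]],[[-0.024,0.12,0],[0,0,0.105]],[[-0.032,0.16,0],[0,0,0.14]],[[-0.04,0.19,0],[0,0,0.176]]]' | grep -E "pos|contact"; python3 -m jog '[[[0,0,0],[0,0,0]],[[0,0,0],[0,0,0]],[[0,0,0],[0,0,0]],[[0,0,0],[0,0,0]]]' | grep -E "pos|contact|rot"; python3 -c "
from h import *
to([.4215,.3487,.05],HOOK[2])"
```

```text
tool_pos: [0.3902, 0.1467, 0.2005]
contact_force: [0.4, -0.8, -1.6]
tool_pos: [0.4202, 0.3392, 0.1999]
contact_force: [0.0, 0.1, -2.5]
tool_pos: [0.4207, 0.3359, 0.2009]
tool_rot: [-0.198, -3.135, 0.001]
contact_force: [0.2, -0.8, -2.2]
t 22.4 pos [0.4207 0.3359 0.2009] F [ 0.2 -0.8 -2.2] open 0.0237 grip 89.9
shift [0.0008 0.0129 0.1509] turn [-0.0004 -0.0003 -0.0005]
```

```bash
python3 -m jog '[[[0.001,0.006,0.03],[0,0,0]],[[0.001,0.013,0.07],[0,0,0]],[[0.001,0.013,0.105],[0,0,0]],[[0.001,0.013,0.135],[0,0,0]],[[0.001,0.013,0.15],[0,0,0]]]' | grep -E "pos|contact"; python3 -m jog '[[[0,0,0.01],[0,0,0]],[[0,0,0.02],[0,0,0]],[[0,0,0.028],[0,0,0]],[[0,0,0.032],[0,0,0]],[[0,0,0.032],[0,0,0]]]' | grep -E "pos|contact";  python3 -c "
from h import *
to([.4215,.3487,.012],HOOK[2])
from station import optics
for n in('top','side'):
  d=optics.get_image(n);pickle.dump(d,open(f'pics/{n}7.pkl','wb'))
# compare side view with the start: rod/claw region (800x600 px ~ 340-400,385-410)
a,b=ld('side0')['image'],ld('side7')['image']
for nm,i in(('start',a),('now',b)):
  g=i[262:302,236:282].astype(int);m=(g.max(2)-g.min(2)<45)&(g.mean(2)>95)
  ys,xs=np.nonzero(m)
  print(nm,[(c+236,int(ys[xs==c].min())+262,int(ys[xs==c].max())+262) for c in range(0,46,5) if (xs==c).any()])
  o=(i[:,:,2].astype(int)-i[:,:,0]>110)&(i[:,:,1]>70)&(i[:,:,1]<170);o[:260]=0;o[330:]=0;o[:,:265]=0;o[:,325:]=0;Y,X=np.nonzero(o);print(len(X),X.min(),X.max(),Y.min(),Y.max(),X.mean(),Y.mean())
"
```

```text
tool_pos: [0.4196, 0.3479, 0.048]
contact_force: [-0.6, -0.4, -2.6]
tool_pos: [0.4215, 0.3499, 0.0192]
contact_force: [-0.1, -0.2, -2.3]
t 23.4 pos [0.4215 0.3499 0.0192] F [-0.1 -0.2 -2.3] open 0.0239 grip 89.9
shift [-0.0001 -0.0012  0.0072] turn [-0.      0.      0.0005]
start [(236, 262, 271), (241, 262, 273), (246, 262, 282), (251, 262, 278), (256, 262, 280), (261, 262, 282), (266, 262, 284), (271, 262, 286), (276, 262, 288), (281, 262, 283)]
459 281 312 286 310 295.7037037037037 297.20479302832246
now [(236, 262, 271), (241, 262, 282), (246, 262, 280), (251, 262, 277), (256, 262, 279), (261, 262, 280), (266, 262, 282), (271, 262, 284), (276, 262, 286), (281, 262, 277)]
384 281 312 286 308 296.8697916666667 296.6380208333333
```

The rod sits evenly 1–2 px higher than at the start, which is the 7 mm lift, so it is level. Final lowering.

```bash
python3 -m jog '[[[0,0,0.002],[0,0,0]],[[0,0,0.004],[0,0,0]],[[0,0,0.005],[0,0,0]],[[0,0,0.006],[0,0,0]],[[0,0,0.006],[0,0,0]]]' | grep -E "pos|contact"; python3 -m jog '[[[0,0,0.0005],[0,0,0]],[[0,0,0.001],[0,0,0]],[[0,0,0.001],[0,0,0]],[[0,0,0.001],[0,0,0]]]' | grep -E "pos|contact"
```

```text
tool_pos: [0.4213, 0.3498, 0.013]
contact_force: [0.1, 0.2, -2.4]
tool_pos: [0.4215, 0.3498, 0.0122]
contact_force: [-0.1, 0.4, -3.2]
```

```bash
python3 -m jog '[[[0,0,0.0005],[0,0,0]],[[0,0,0.001],[0,0,0]],[[0,0,0.001],[0,0,0]],[[0,0,0.001],[0,0,0]]]' | grep -E "pos|contact"
```

```text
tool_pos: [0.4216, 0.35, 0.012]
contact_force: [-3.2, -1.4, 5.6]
```

Contact with the mat (about 8 N). Releasing and backing straight up.

```bash
python3 -m jog '[[[0,0,0],[0,0,0]],[[0,0,0],[0,0,0]],[[0,0,0],[0,0,0]],[[0,0,0],[0,0,0]],[[0,0,0],[0,0,0]]]' 1 | grep -E "pos|contact|open"; python3 -m jog '[[[0,0,-0.005],[0,0,0]],[[0,0,-0.02],[0,0,0]],[[0,0,-0.05],[0,0,0]],[[0,0,-0.085],[0,0,0]],[[0,0,-0.12],[0,0,0]]]' | grep -E "pos|contact"; python3 -m jog '[[[0,0,-0.03],[0,0,0]],[[0,0.02,-0.05],[0,0,0]],[[0,0.05,-0.06],[0,0,0]],[[0,0.08,-0.06],[0,0,0]],[[0,0.1,-0.06],[0,0,0]]]' | grep -E "pos|contact"; python3 -m jog '[[[0.03,0,0],[0,0,0]],[[0.06,0,0],[0,0,0]],[[0.09,0,0],[0,0,0]],[[0.1,0,0],[0,0,0]],[[0.1,0,0],[0,0,0]]]' | grep -E "pos|contact"
python3 -c "
from h import *
from station import optics
for n in('top','side'):
  d=optics.get_image(n);pickle.dump(d,open(f'pics/{n}8.pkl','wb'))
for n in('top','side'):
  a,b=ld(n+'0')['image'],ld(n+'8')['image']
  for i in (a,b):
    o=(i[:,:,2].astype(int)-i[:,:,0]>110)&(i[:,:,1]>70)&(i[:,:,1]<170)
    x0,x1,y0,y1=(155,195,235,285) if n=='top' else (265,325,260,330)
    k=np.zeros_like(o);k[y0:y1,x0:x1]=o[y0:y1,x0:x1];Y,X=np.nonzero(k);print(n,len(X),X.min(),X.max(),Y.min(),Y.max(),X.mean().round(1),Y.mean().round(1))
t4,t5=ld('top5')['image'],ld('top8')['image']
for t in(t4,t5):
  print([(c,int(np.where(t[125:215,c-1:c+2].astype(int).min(2).mean(1)>195)[0].max())+125) for c in(258,264,270,276,294,300,306,312)])
"
```

```text
tool_pos: [0.4215, 0.3498, 0.0112]
contact_force: [0.2, 0.2, -0.3]
opening: 0.0856
tool_pos: [0.4214, 0.3499, 0.1337]
contact_force: [0.5, -0.1, -0.0]
tool_pos: [0.4344, 0.4511, 0.1939]
contact_force: [-0.0, -1.2, -0.6]
tool_pos: [0.334, 0.462, 0.1925]
contact_force: [-0.1, 0.3, -0.0]
top 163 171 180 244 274 175.5 258.9
top 167 170 180 244 274 175.2 258.8
side 459 281 312 286 310 295.7 297.2
side 459 281 312 286 310 295.2 297.3
[(258, 203), (264, 202), (270, 202), (276, 202), (294, 202), (300, 202), (306, 202), (312, 202)]
[(258, 202), (264, 202), (270, 202), (276, 202), (294, 202), (300, 201), (306, 201), (312, 201)]
```

The hook lies as it did at the start in both views, and the basket is square at the fence. Handing in.

```bash
python3 -m jog '[[[0,0,0],[0,0,0]],[[0,0,0],[0,0,0]],[[0,0,0],[0,0,0]]]' | grep -E "pos|contact"; python3 -c "
from station import job
print(job.finish_job())"
```

```text
tool_pos: [0.3353, 0.4613, 0.1911]
contact_force: [0.9, -0.7, 0.2]
the job is handed in; nothing more can be done
None
```

The job is handed in, with no verdict returned: the basket was drawn square onto both buffers and held at about 15–16 N for 1 s, and the hook is back on the mat as it lay; while lowering the hook into the basket, something (probably the handle on the fence bar) briefly took about 33 N.

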